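# Unlock the ratchet arm of a bench magnifier and push it down over a rotor bucket

## Robot

A 6-joint arm with a two-finger parallel gripper is mounted at the origin on the work surface. World frame = base frame: x ahead of the robot, y to its left, z up, the work surface at z = 0. Lengths are in m, angles in degrees, forces in N, time in s.
With the tool pointing down it reaches from about 0.375 to 0.9 m from the base axis. Payload 3.1 kg.
Tool frame: the origin (TCP) lies on the centre line of the jaws, within the pads' length; the fingertips stand 19 mm ahead of it and the grasp point (between the pads) is the TCP; z points along the fingers, y is the direction in which the jaws open and shut (so a half turn about z gives the same grasp; the last joint's range is limited). The gripper opens to 87 mm and grips with 3 to 60 N. Pads are 19 mm wide; open, the fingers measure 117 mm over their backs; the gripper's body (75 mm by 190 mm) begins 51 mm behind the grasp point.
Start: joints at [-78.581, 30.224, 82.088, -0, 67.689, -10.227], TCP at [0.231, -0.581, 0.242] pointing down, gripper open.
Joint ranges: [-176.69, 176.69], [-43.24, 126.21], [12.49, 139.97], [-82, 262], [0, 151.66], [-163.58, 163.58]. Speed limits (degrees/s): [159.86, 159.86, 180, 180, 180, 180].

## Interface

Orientations are given as a 3x3 rotation matrix whose columns are the frame's x, y, z axes.
In Python, from rig import bot gives the robot as it stands.
- The arm moves only by the tool carry_out, never from a script. Its argument "targets" is a list of rows, each a list of 6 numbers: the shift along the tool's x, y, z each as a share of 200 mm, from -1 to 1, then the turn, a rotation vector about the tool's x, y, z each as a share of pi/2 rad, from -1 to 1. In form: [[dx, dy, dz, ax, ay, az], ...]. A call has 1 to 20 rows; each row is the pose to reach, as a shift and turn from the pose measured when the call began, along the tool's axes at that moment; what a row does not reach only later rows make up. A row lasts 1/8 s, in which the tool goes at most 62.5 mm and 10.7 degrees, less where a joint would pass 70% of its speed; a pose out of reach is approached as far as the arm can. A call with a number of a shift or a turn outside -1 to 1 is refused whole. A call with a gripper value outside its range is refused whole. "jaw" is the gripper's target within -1 to 1 (fully open at 1, half-way at 0, shut at -1), set as the call begins (left out, the last holds). The fingers move at their own pace and stop on an object; the grip force is fixed at half the most. Time passes only in rows, so rows that repeat a pose let the fingers close. It gives the time, the measured TCP pose, the force and the opening at its end, in the units of the state.
- bot.read_state(): the state, without advancing time (a new reading comes with each control period).
- bot.capture(name): name is "scene" or "side" or "wrist"; returns the picture (420x560x3 uint8, blue, green, red); there is no depth.
- bot.camera_info(name): a dict with "camera_matrix" (3x3 intrinsics, pixels), "view" (4x4, takes a point from world to camera coordinates); the wrist camera has in their place "mount" (4x4, takes a point from camera to tool coordinates, whose origin is the TCP and whose axes are the flange's). Camera axes: x right, y down, z forward; pixel columns grow to the right and rows downward; lengths in m; the calibration is good to about 2 mm. The wrist camera is an equidistant fisheye: a pixel r from the principal point sees the ray r / f radians off the axis. A picture is of the moment at which its call begins: read the wrist's pose just before it. camera_info takes no time and is no camera call.
- bot.hand_in(): hands the job in, once; it reports no verdict.
The state is a dict: "time_s": time; "joint_positions": joint angles; "qvel": joint speeds; "tau": joint torques, N m; "position": TCP position; "tcp_rot": TCP orientation; "force": force on the tool from outside, world axes, zero at the start; "moment": the same for the moment, N m; "opening": opening from 0.0 (shut) to 1.0 (fully open).
Only numpy, scipy, OpenCV 4.12 (cv2) and the standard library are available. Lean on these libraries where they do the work, as an engineer would, in place of code of your own. Each camera call takes 0.05 s, during which the arm holds its last target.

## Task

The bench magnifier is locked too high by its ratchet to inspect the centrifuge bucket standing under it. First press the red pad of the ratchet pawl all the way down, so that the pawl stays clear of the teeth; then push the yellow bar at the end of the lens arm down until the arm rests level on its stop, and leave it there with the pawl still free. Pressing and pushing with the fingers is enough, nothing needs gripping; leave the bucket and the other loose things standing where they are.

Things in the scene. Friction and masses are not known exactly. Their poses are not given: they have to be found in the camera images.
- magnifier: Grey magnifier stand, fixed. Origin on the bench under the arm's hinge; z up, x points level along the arm towards the yellow bar, y along the hinge axis. Base plate x -120 to 80 mm, y +-75 mm, 20 mm high. Two upright cheeks, x -85 to 30 mm, y +-26 mm, 150 mm high, with lugs at x = -70 mm up to 196 mm; between them a toothed steel wheel, radius 56 mm, that turns with the arm.
- hinge (a point): The arm's hinge axis, midway between the cheeks, 140 mm above the bench; frame parallel to the magnifier's.
- lens_arm (a joint): Angle of the lens arm above level, rad. 0 = level, resting on its stop; it starts raised at 0.57 to 0.69 (end of travel 0.73). The hinge is stiff: the arm stays where it is left and needs about 2 to 4 N downward at the bar. While the pawl is in the teeth, the arm is stopped at about 0.5 (it gives a little under force).
- push_bar (a point): Centre of the yellow push bar at the arm's end, a round bar 20 mm thick, 70 mm long (along the magnifier's y), 275 mm from the hinge. It moves with the arm on a circle about the hinge: outwards by 40 to 65 mm on its way down to a centre height of 140 mm.
- pawl (a joint): Angle of the ratchet pawl, rad. 0 = nose in the teeth (it starts at 0 to 0.04), 0.35 = end of travel, pad fully down. Above 0.14 the nose is clear of the teeth. It turns stiffly and stays where it is left; pressing the pad takes about 4 N.
- pawl_pad (a point): Centre of the top face of the red pad on the pawl's tail: 34 mm along the magnifier's x, 36 mm across, 8 mm thick; about 125 mm behind the hinge (away from the lens), 209 to 211 mm above the bench at the start. Fully pressed it is about 19 mm lower. The pawl's pin, parallel to y, is 55 mm from the pad's centre towards the lens and 24 mm below the top face.
- lens_center (a point): Centre of the round glass lens in its white frame (126 mm across, 16 mm thick), on the arm 190 mm from the hinge, between hinge and bar.
- bucket: Loose grey cast aluminium swing-out bucket, an open cup 84 mm across, 80 mm high, with two side pins (104 mm over the pins), standing under the lens; origin at the centre of its underside.
- adapter_a: Loose white nylon bucket adapter, round, 66 mm across, 60 mm high; origin at the centre of its underside. Bystander.
- adapter_b: A second white nylon adapter like the first. Bystander.
- torque_wrench: Loose chrome torque wrench with black grip, 320 mm long, 38 mm high, lying flat; origin under its middle, x towards its head. Bystander.
- cushion: Loose black rubber cushion insert, disc 70 mm across, 14 mm high; origin at the centre of its underside. Bystander.
- grease_jar: Loose white jar with blue lid, 54 mm across, 60 mm high; origin at the centre of its underside. Bystander.

How it is judged:
By the outcome, as a careful person would: the job done as asked, in the order asked, and still so for the second after the job is handed in, with the robot touching nothing.
It also fails if it takes over 53 s, if anything falls off the work surface, if the arm or the gripper's body presses on something with over 40 N, if the wrist force passes 120 N, or if a joint passes its speed limit or range.

## Working session

There is one attempt and no reset: what is moved stays moved. The work goes in short steps, Python scripts to look and compute and a tool call to move; the robot and the scene stay as the last step left them, time stands still between calls to the robot, and variables do not carry over. Pictures are saved under pics/ and viewed, and the job is handed in when it is done.

Besides the shell and the picture viewer there is one more tool, called in YAML: its name, and indented under it one key for each argument. carry_out: Moves the arm, as the interface text tells. Shift numbers are shares of 200 mm and turn numbers shares of pi/2 rad, none past 1 either way. Its arguments: {"type":"object","properties":{"targets":{"type":"array"},"jaw":{"type":"number"}},"required":["targets"]}

```bash
ls; mkdir -p pics
python3 - <<'E'
from rig import bot
import cv2
for n in("scene","side","wrist"):
    cv2.imwrite(f"pics/{n}0.png",bot.capture(n))
s=bot.read_state();print(s)
for n in("scene","side","wrist"):print(bot.camera_info(n))
E
```

```text
pics
{'time_s': 0.15, 'joint_positions': array([-7.85807513e+01,  3.02690748e+01,  8.21390995e+01,  6.63098291e-06,
        6.76879853e+01, -1.02266753e+01]), 'qvel': array([ 0.00855975, -0.17995791, -0.1249299 , -0.0702446 ,  0.02130068,
        0.02273208]), 'tau': array([ 9.21464419e-06, -4.40429378e+01, -1.76843548e+01,  6.32033637e-02,
        5.52578224e-02, -1.12553728e-04]), 'position': array([ 0.2304726 , -0.58039418,  0.24077361]), 'tcp_rot': array([[ 9.29481192e-01,  3.68869359e-01, -3.32175957e-04],
       [ 3.68869388e-01, -9.29479784e-01,  1.64509829e-03],
       [ 2.98075514e-04, -1.65161746e-03, -9.99998592e-01]]), 'force': array([-0.42627755, -0.27969966,  0.24560371]), 'moment': array([-0.04754785, -0.05350917, -0.01300249]), 'opening': 1.0019781546612385}
{'camera_matrix': array([[383.92407737,   0.        , 279.6214722 ],
       [  0.        , 383.92407737, 206.96206322],
       [  0.        ,   0.        ,   1.        ]]), 'view': array([[ 0.1304289 ,  0.99136569,  0.01350437, -0.06148509],
       [ 0.78961618, -0.09562942, -0.60610338, -0.36138082],
       [-0.5
[... 362 characters left out ...]
-0.25293075,  0.4105067 , -0.87607664,  0.26443751],
       [ 0.44597492, -0.75410566, -0.48211101,  1.18337718],
       [ 0.        ,  0.        ,  0.        ,  1.        ]])}
{'camera_matrix': array([[325.1922621 ,   0.        , 285.4255731 ],
       [  0.        , 325.1922621 , 208.48432919],
       [  0.        ,   0.        ,   1.        ]]), 'mount': array([[-1.21028358e-03, -9.62073277e-01, -2.72788462e-01,
         7.34466276e-02],
       [ 9.99999059e-01, -9.88277954e-04, -9.51237557e-04,
        -4.18123625e-04],
       [ 6.45569410e-04, -2.72789357e-01,  9.62073568e-01,
        -1.43917159e-01],
       [ 0.00000000e+00,  0.00000000e+00,  0.00000000e+00,
         1.00000000e+00]])}
```

View pics/scene0.png

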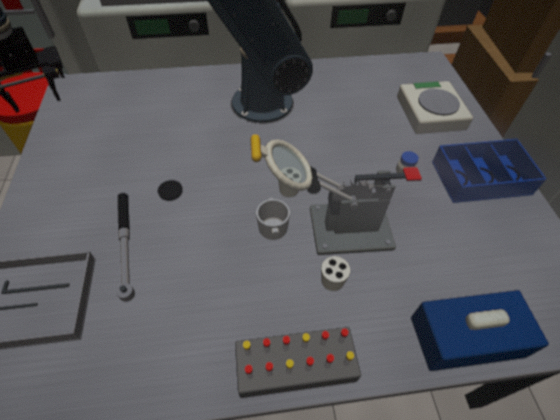

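View pics/side0.png

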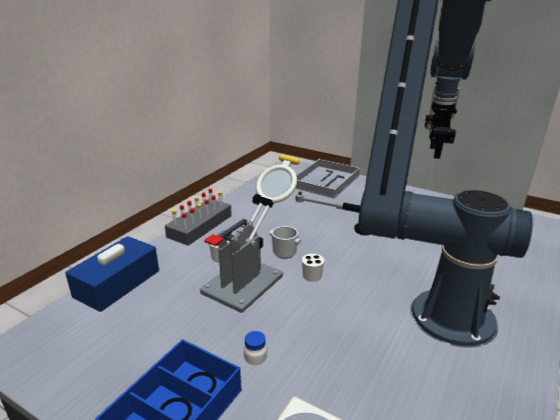

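View pics/wrist0.png

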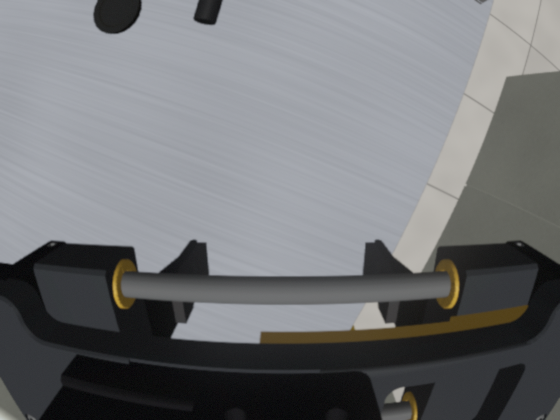

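Run:
```python
import cv2
a=cv2.imread("pics/scene0.png")[120:260,240:440]
cv2.imwrite("pics/sc_crop.png",cv2.resize(a,None,fx=4,fy=4,interpolation=cv2.INTER_CUBIC))
a=cv2.imread("pics/side0.png")[145:315,180:330]
cv2.imwrite("pics/si_crop.png",cv2.resize(a,None,fx=3.5,fy=3.5,interpolation=cv2.INTER_CUBIC))
```

```text
(no output)
```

View pics/sc_crop.png

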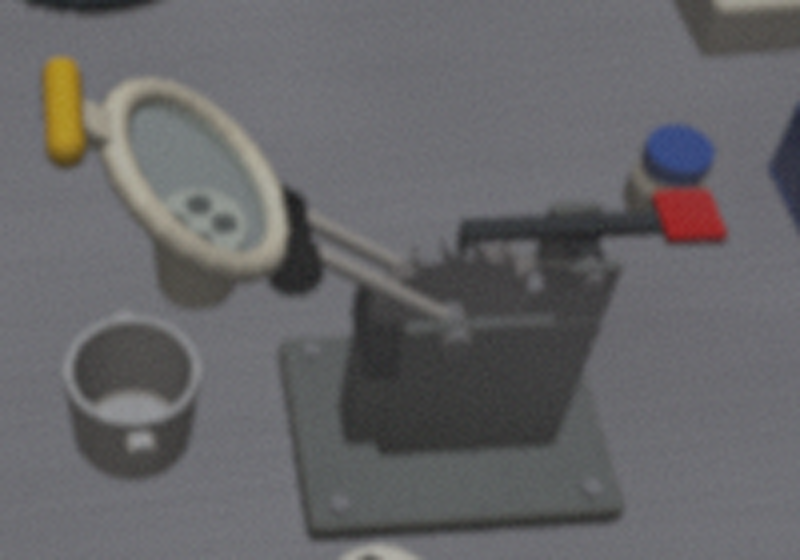

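View pics/si_crop.png

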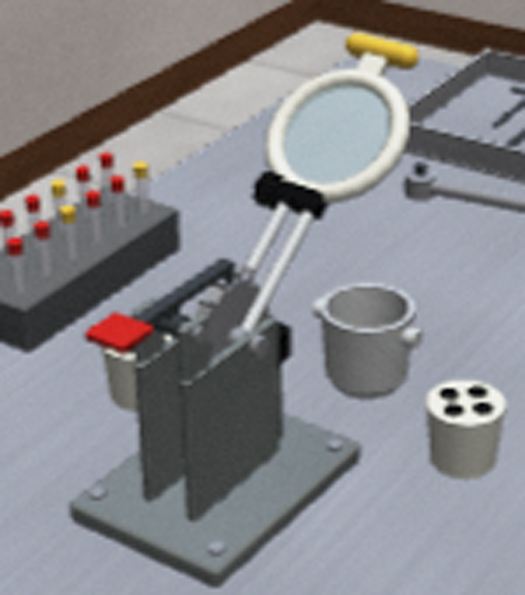

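```bash
cat > h.py <<'E'
import numpy as np, cv2
from rig import bot
from scipy.optimize import least_squares
def proj(n,P):
    i=bot.camera_info(n);P=np.atleast_2d(P);c=P@i["view"][:3,:3].T+i["view"][:3,3]
    u=c@i["camera_matrix"].T;return u[:,:2]/u[:,2:]
def M(p,P):
    c,s=np.cos(p[2]),np.sin(p[2]);P=np.atleast_2d(P)
    return P@np.array([[c,-s,0],[s,c,0],[0,0,1]]).T+[p[0],p[1],0]
def bar(a):return np.array([.275*np.cos(a),0,.14+.275*np.sin(a)])
def pad(t=0):
    # pin at (-.07,0,.186); pad offset (-.055, +.024)
    c,s=np.cos(t),np.sin(t);return np.array([-.07-.055*c+.024*s*0,0,.186+.024*c-.055*s])
E
python3 - <<'E'
from h import *
sc=lambda l:np.array(l)/4+[239.6,119.6]
si=lambda l:np.array(l)/3.5+[179.6,144.6]
S=sc([(282,342),(312,528),(620,512),(689,216),(64,111)])
D=si([(72,507),(216,577),(358,447),(119,330),(383,50)])
def model(p):
    a=M(p,np.array([(.08,-.075,.02),(.08,.075,.02),(-.12,.075,.02),(-.125,0,.21),bar(p[3])]))
    b=M(p,np.array([(-.12,.075,.02),(-.12,-.075,.02),(.08,-.075,.02),(-.125,0,.21),bar(p[3])]))
    return np.vstack([proj("scene",a)-S,proj("side",b)-D])
r=least_squares(lambda p:model(p).ravel(),[.5,.25,-1.6,.63])
p=r.x;print(p,np.degrees(p[2:]));print(model(p).round(1))
np.save("p.npy",p)
for q in(pad(),bar(p[3]),bar(0),[0,0,.14],[.19*np.cos(p[3]),0,.14+.19*np.sin(p[3])]):print(M(p,q).round(4))
E
```

```text
[ 0.54918074  0.15750937 -1.62194372  0.65320325] [-92.93052959  37.42578931]
[[-0.5 -1.9]
 [-0.2 -0.3]
 [ 2.4 -1.3]
 [ 0.5 -1.4]
 [-0.1 -0. ]
 [-1.8 -2.2]
 [-0.3 -2. ]
 [ 1.3 -2.1]
 [-0.3 -1.1]
 [-0.2  0. ]]
[[0.5556 0.2823 0.21  ]]
[[ 0.538  -0.0606  0.3071]]
[[ 0.5351 -0.1171  0.14  ]]
[[0.5492 0.1575 0.14  ]]
[[0.5415 0.0068 0.2555]]
```

carry_out:
  targets:
    - [0,0,-0.5,0,0,0.1]
    - [0.3,-0.1,-1,0,0,0.2]
    - [0.9,-0.33,-1,0,0,0.273]
    - [0.9,-0.33,-1,0,0,0.273]
    - [0.9,-0.33,-1,0,0,0.273]
    - [0.9,-0.33,-1,0,0,0.273]
  jaw: -1

```text
time_s: 0.9
position: [0.3764, -0.4509, 0.4437]
tcp_rot: [[0.999, -0.045, 0.003], [-0.045, -0.999, -0.002], [0.003, 0.002, -1.0]]
force: [-0.5, -1.2, -0.8]
opening: 0.403
```

carry_out:
  targets:
    - [0.85,-0.95,0,0,0,0]
    - [0.85,-0.95,0,0,0,0]
    - [0.85,-0.95,0,0,0,0]
    - [0.85,-0.95,0,0,0,0]
    - [0.85,-0.95,0,0,0,0]

```text
time_s: 1.52
position: [0.5564, -0.2663, 0.4424]
tcp_rot: [[0.999, -0.041, 0.001], [-0.041, -0.999, -0.001], [0.002, 0.001, -1.0]]
force: [0.7, -0.9, -0.7]
opening: 0.006
```

carry_out:
  targets:
    - [0,-1,0,0,0,0]
    - [0,-1,0,0,0,0]
    - [0,-1,0,0,0,0]
    - [0,-1,0,0,0,0]

```text
time_s: 2.02
position: [0.5637, -0.0647, 0.4418]
tcp_rot: [[0.999, -0.039, -0.0], [-0.039, -0.999, -0.0], [-0.0, 0.0, -1.0]]
force: [-0.3, 0.0, -0.1]
opening: 0.009
```

carry_out:
  targets:
    - [0,-1,0,0,0,0]
    - [0,-1,0,0,0,0]
    - [0,-1,0,0,0,0]
    - [0,-1,0,0,0,0]

```text
time_s: 2.52
position: [0.5714, 0.1364, 0.4409]
tcp_rot: [[0.999, -0.036, -0.001], [-0.036, -0.999, -0.001], [-0.001, 0.001, -1.0]]
force: [-0.6, -1.1, -0.4]
opening: 0.006
```

carry_out:
  targets:
    - [-0.105,-0.73,0,0,0,-0.01]
    - [-0.105,-0.73,0,0,0,-0.01]
    - [-0.105,-0.73,0,0,0,-0.01]
    - [-0.105,-0.73,0.4,0,0,-0.01]
    - [-0.105,-0.73,0.8,0,0,-0.01]
    - [-0.105,-0.73,0.8,0,0,-0.01]
    - [-0.105,-0.73,0.8,0,0,-0.01]

```text
time_s: 3.4
position: [0.5546, 0.2798, 0.277]
tcp_rot: [[1.0, -0.023, -0.009], [-0.023, -1.0, -0.005], [-0.009, 0.005, -1.0]]
force: [-1.0, -0.5, 0.3]
opening: 0.005
```

```bash
cat > look.py <<'E'
from h import *
import sys
k=sys.argv[1];out=[]
s=bot.read_state();p=np.load("p.npy")
print(s["time_s"],s["position"].round(4),s["force"].round(1))
tip=s["position"]+s["tcp_rot"][:,2]*.019
print("tip in mag frame",(M([0,0,-p[2]],tip-[p[0],p[1],0])).round(4))
for n in("scene","side"):
    im=bot.capture(n);u=proj(n,tip)[0];print(n,u.round(1))
    x,y=int(np.clip(u[0]-65,0,430)),int(np.clip(u[1]-75,0,270))
    print("crop off",x,y)
    out.append(cv2.resize(im[y:y+150,x:x+130],None,fx=3,fy=3,interpolation=cv2.INTER_CUBIC))
cv2.imwrite(f"pics/look{k}.png",np.hstack(out))
E
python3 look.py 1
```

```text
3.4 [0.5546 0.2798 0.277 ] [-1.  -0.5  0.3]
tip in mag frame [[-0.1223 -0.001   0.258 ]]
scene [417.5 156.5]
crop off 352 81
side [213.1 220.6]
crop off 148 145
```

View pics/look1.png

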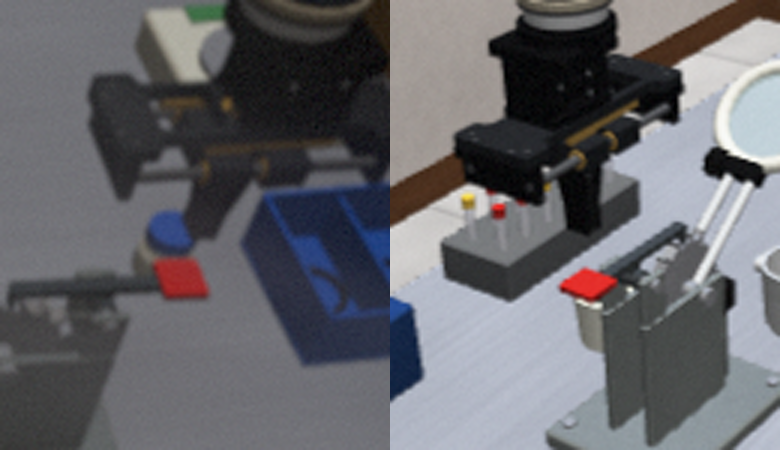

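carry_out:
  targets:
    - [0,-0.02,0.1,0,0,0]
    - [0,-0.02,0.18,0,0,0]
    - [0,-0.02,0.2,0,0,0]
    - [0,-0.02,0.215,0,0,0]
    - [0,-0.02,0.23,0,0,0]
    - [0,-0.02,0.245,0,0,0]
    - [0,-0.02,0.26,0,0,0]
    - [0,-0.02,0.275,0,0,0]
    - [0,-0.02,0.275,0,0,0]

```text
time_s: 4.62
position: [0.5576, 0.2861, 0.2272]
tcp_rot: [[1.0, -0.022, 0.002], [-0.022, -1.0, 0.0], [0.002, -0.0, -1.0]]
force: [-0.8, 3.1, 3.9]
opening: 0.002
```

carry_out:
  targets:
    - [0,0,0.025,0,0,0]
    - [0,0,0.045,0,0,0]
    - [0,0,0.06,0,0,0]
    - [0,0,0.07,0,0,0]
    - [0,0,0.08,0,0,0]
    - [0,0,0.08,0,0,0]

```text
time_s: 5.38
position: [0.5583, 0.2879, 0.2118]
tcp_rot: [[1.0, -0.023, 0.004], [-0.023, -1.0, 0.004], [0.004, -0.004, -1.0]]
force: [-0.8, 5.2, 3.7]
opening: 0.006
```

```bash
python3 look.py 2
```

```text
5.375 [0.5583 0.2879 0.2118] [-0.8  5.2  3.7]
tip in mag frame [[-0.1308  0.0025  0.1928]]
scene [412.9 178.1]
crop off 347 103
side [211.4 244.4]
crop off 146 169
```

View pics/look2.png

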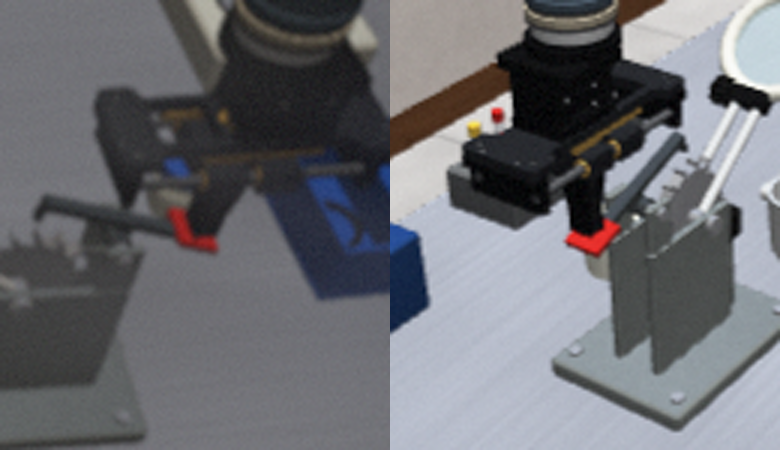

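carry_out:
  targets:
    - [0,0.01,0.015,0,0,0]
    - [0,0.015,0.025,0,0,0]
    - [0,0.015,0.035,0,0,0]
    - [0,0.015,0.045,0,0,0]
    - [0,0.015,0.045,0,0,0]

```text
time_s: 6.1
position: [0.5588, 0.2878, 0.2101]
tcp_rot: [[1.0, -0.023, 0.009], [-0.023, -1.0, 0.01], [0.009, -0.01, -1.0]]
force: [-9.4, 5.5, 31.8]
opening: 0.009
```

carry_out:
  targets:
    - [0,0,-0.05,0,0,0]
    - [0,0,-0.3,0,0,0]
    - [0,0,-0.6,0,0,0]
    - [0,0,-1,0,0,0]
    - [0,0,-1,0,0,0]
    - [0,0,-1,0,0,0]

```text
time_s: 6.85
position: [0.5575, 0.2853, 0.4113]
tcp_rot: [[1.0, -0.023, 0.013], [-0.023, -1.0, 0.009], [0.012, -0.01, -1.0]]
force: [-0.6, 0.0, -0.2]
opening: 0.004
```

Run:
```python
from h import *
a=bot.capture("scene")[130:270,340:440];b=bot.capture("side")[200:340,180:280]
cv2.imwrite("pics/pawl3.png",cv2.resize(np.hstack([a,b]),None,fx=4,fy=4,interpolation=cv2.INTER_CUBIC))
s=bot.read_state();print(s["position"],s["force"])
p=np.load("p.npy")
for t in(0,.35):
    c,n=np.cos(t),np.sin(t);P=M(p,[-.07-.055*c-.024*n,0,.186+.024*c-.055*n]);print(P,(proj("scene",P)-[340,130])*4,(proj("side",P)-[180,200])*4+[400,0])
```

```text
[0.55628429 0.28514656 0.40803105] [ 0.33724582  0.45633983 -0.4167013 ]
[[0.55557137 0.2823459  0.21      ]] [[289.2351312  168.75591978]] [[533.1955184  151.18274462]]
[[0.55582163 0.28723454 0.18968557]] [[287.32338498 192.74410344]] [[530.06727028 182.30566523]]
```

View pics/pawl3.png

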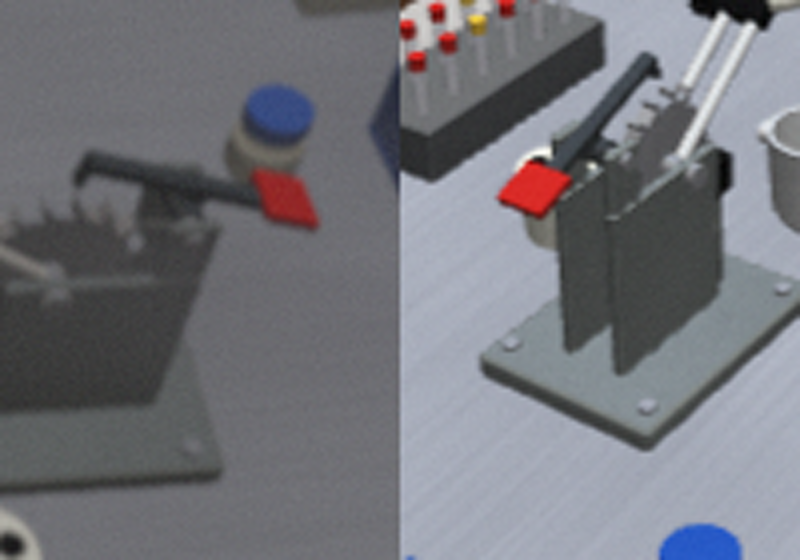

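carry_out:
  targets:
    - [-0.03,0.9,0,0,0,0.02]
    - [-0.03,0.9,0,0,0,0.02]
    - [-0.03,0.9,0,0,0,0.02]
    - [-0.03,0.9,0,0,0,0.02]

```text
time_s: 7.45
position: [0.5452, 0.1016, 0.404]
tcp_rot: [[0.998, -0.06, 0.001], [-0.06, -0.998, 0.006], [0.0, -0.006, -1.0]]
force: [-0.2, -0.0, 0.0]
opening: 0.006
```

carry_out:
  targets:
    - [-0.02,0.84,0,0,0,0]
    - [-0.02,0.84,0,0,0,0]
    - [-0.02,0.84,0,0,0,0]
    - [-0.02,0.84,0,0,0,0]
    - [-0.02,0.84,0,0,0,0]

```text
time_s: 8.07
position: [0.5308, -0.0648, 0.4016]
tcp_rot: [[0.998, -0.06, -0.002], [-0.06, -0.998, 0.008], [-0.002, -0.008, -1.0]]
force: [-0.5, 0.3, 0.6]
opening: 0.004
```

```bash
python3 look.py 4
```

```text
8.075 [ 0.5308 -0.0648  0.4016] [-0.5  0.3  0.6]
tip in mag frame [[ 0.2228 -0.007   0.3826]]
scene [251.4 114.4]
crop off 186 39
side [292.2 134.2]
crop off 227 59
```

View pics/look4.png

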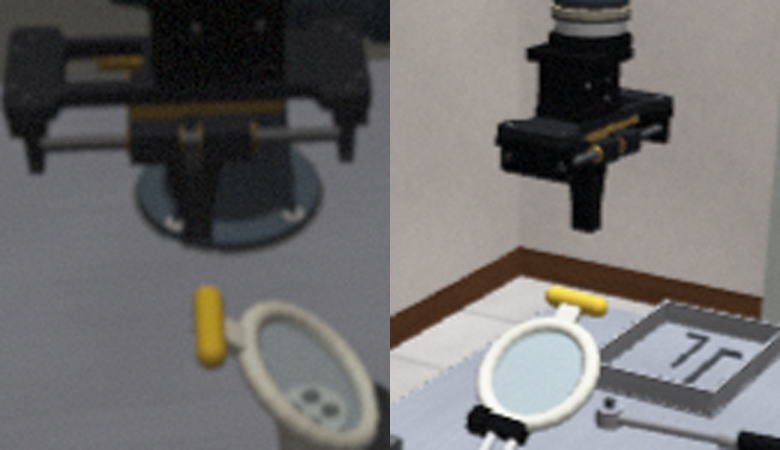

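carry_out:
  targets:
    - [0.035,-0.022,0.15,0,0,0]
    - [0.035,-0.022,0.27,0,0,0]
    - [0.035,-0.022,0.3,0,0,0]
    - [0.035,-0.015,0.33,0,0,0]
    - [0.035,0.0,0.36,0,0,0]
    - [0.035,0.02,0.387,0,0,0]
    - [0.035,0.04,0.415,0,0,0]
    - [0.035,0.055,0.445,0,0,0]
    - [0.035,0.055,0.445,0,0,0]

```text
time_s: 9.3
position: [0.5375, -0.0754, 0.3127]
tcp_rot: [[0.998, -0.06, -0.0], [-0.06, -0.998, 0.008], [-0.001, -0.008, -1.0]]
force: [0.3, -0.3, 1.6]
opening: 0.008
```

```bash
python3 look.py 5
```

```text
9.3 [ 0.5375 -0.0754  0.3127] [ 0.3 -0.3  1.6]
tip in mag frame [[0.2331 0.0003 0.2937]]
scene [248.4 152.7]
crop off 183 77
side [291.4 161.6]
crop off 226 86
```

View pics/look5.png

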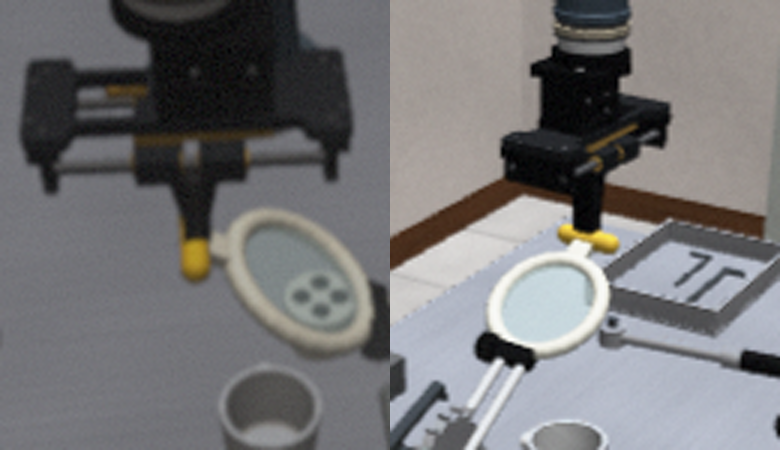

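carry_out:
  targets:
    - [0,0.035,0.06,0,0,0]
    - [0,0.063,0.12,0,0,0]
    - [0,0.092,0.183,0,0,0]
    - [0,0.117,0.247,0,0,0]
    - [0,0.138,0.312,0,0,0]
    - [0,0.158,0.378,0,0,0]
    - [0,0.173,0.446,0,0,0]
    - [0,0.185,0.513,0,0,0]
    - [0,0.193,0.581,0,0,0]
    - [0,0.193,0.581,0,0,0]

```text
time_s: 10.65
position: [0.5334, -0.1111, 0.1942]
tcp_rot: [[0.998, -0.059, -0.005], [-0.059, -0.998, 0.012], [-0.006, -0.012, -1.0]]
force: [0.3, 0.3, 0.4]
opening: 0.005
```

```bash
python3 look.py 6
```

```text
10.65 [ 0.5334 -0.1111  0.1942] [0.3 0.3 0.4]
tip in mag frame [[ 0.2688 -0.0022  0.1752]]
scene [235.  190.9]
crop off 170 115
side [297.4 193.3]
crop off 232 118
```

View pics/look6.png

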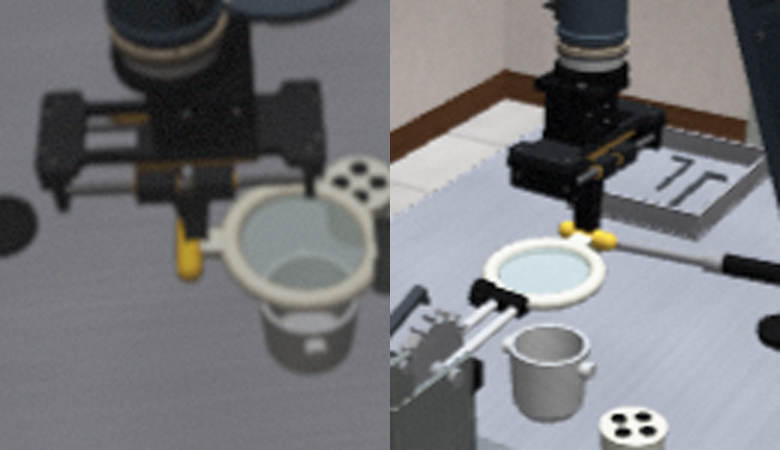

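carry_out:
  targets:
    - [0,0.01,0.05,0,0,0]
    - [0,0.015,0.09,0,0,0]
    - [0,0.015,0.11,0,0,0]
    - [0,0.015,0.125,0,0,0]
    - [0,0.015,0.135,0,0,0]
    - [0,0.015,0.135,0,0,0]

```text
time_s: 11.5
position: [0.5344, -0.1144, 0.1693]
tcp_rot: [[0.998, -0.059, -0.002], [-0.059, -0.998, 0.01], [-0.002, -0.01, -1.0]]
force: [0.2, 1.0, 5.5]
opening: 0.006
```

Tip at 150 mm, force rising slightly; press a bit further until the stop is clear.

carry_out:
  targets:
    - [0,0,0.015,0,0,0]
    - [0,0,0.025,0,0,0]
    - [0,0,0.035,0,0,0]
    - [0,0,0.035,0,0,0]

```text
time_s: 12.0
position: [0.5346, -0.1145, 0.1686]
tcp_rot: [[0.998, -0.058, 0.001], [-0.058, -0.998, 0.008], [0.0, -0.008, -1.0]]
force: [-9.2, 2.8, 39.5]
opening: 0.008
```

carry_out:
  targets:
    - [0,0,-0.03,0,0,0]
    - [0,0,-0.1,0,0,0]
    - [0,0,-0.4,0,0,0]
    - [0,0,-0.8,0,0,0]
    - [-0.3,0.3,-1,0,0,0]
    - [-0.5,0.9,-1,0,0,0]
    - [-0.5,0.9,-1,0,0,0]
    - [-0.5,0.9,-1,0,0,0]
    - [-0.5,0.9,-1,0,0,0]

```text
time_s: 13.12
position: [0.4231, -0.2919, 0.3669]
tcp_rot: [[0.998, -0.062, 0.0], [-0.062, -0.998, 0.008], [-0.0, -0.008, -1.0]]
force: [-0.3, -0.3, 0.6]
opening: 0.009
```

Run:
```python
from h import *
s=bot.read_state();print(s["time_s"],s["position"],s["force"])
a0=bot.capture("scene");b0=bot.capture("side");cv2.imwrite("pics/sc9.png",a0);cv2.imwrite("pics/si9.png",b0)
a=a0[120:260,220:440];b=b0[130:320,180:340]
a=cv2.resize(a,None,fx=3.6,fy=3.6,interpolation=cv2.INTER_CUBIC);b=cv2.resize(b,None,fx=3,fy=3,interpolation=cv2.INTER_CUBIC)
cv2.imwrite("pics/a9.png",a);cv2.imwrite("pics/b9.png",b)
p=np.load("p.npy")
for t in(0,.03,.06):
    P=M(p,bar(t));print(t,(proj("scene",P)-[220,120])*3.6,(proj("side",P)-[180,130])*3)
```

```text
13.125 [ 0.4230715  -0.29193109  0.36687124] [-0.265891   -0.32717091  0.56107334]
0 [[ 48.65079914 293.48449588]] [[352.60803267 216.97562085]]
0.03 [[ 47.77893772 285.43359413]] [[352.75056977 210.13411231]]
0.06 [[ 47.28993116 277.24756179]] [[352.77100688 203.34581573]]
```

View pics/a9.png

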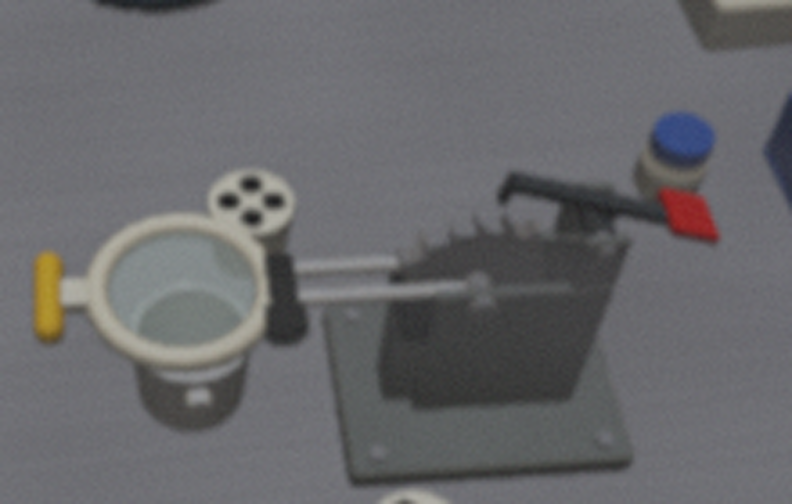

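View pics/b9.png

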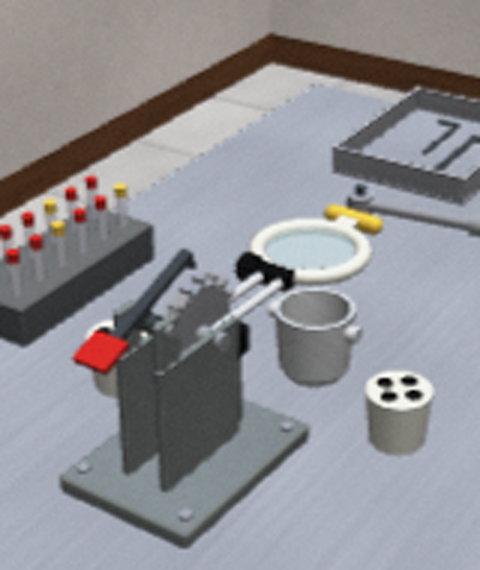

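View pics/sc9.png

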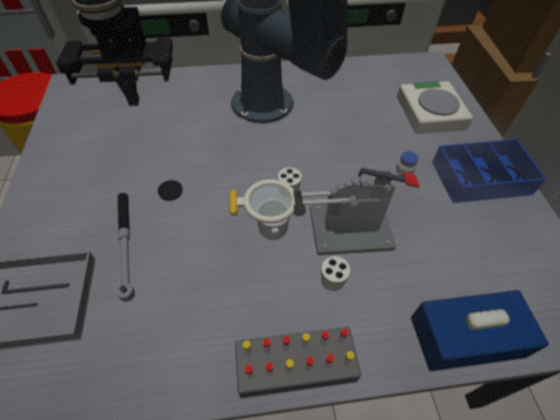

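```bash
python3 -c "
from rig import bot
print(bot.hand_in(),bot.read_state()['time_s'])"
```

```text
the job is handed in; nothing more can be done
the job is handed in; nothing more can be done
```

I pressed the red pawl pad down to its end stop, then pushed the yellow bar down until the lens arm rested on its level stop. I backed the gripper clear and handed the job in at about 13 s.

- **Pawl:** the pad stopped moving at about 32 N. In the pictures taken after pressing and at the end, the nose is clearly out of the teeth. The pad centre was within about 1.5 px of where full travel should put it.
- **Lens arm:** the bar stopped with its centre at about 140 mm, and the fingertip force rose to about 39.5 N at the stop. That is close to the 40 N limit, though that limit is for the arm and gripper body and only the fingertips were touching. After I let go, both cameras showed the bar within 1 px of the level position.
- **Other things:** the bucket, adapters, jar, cushion and wrench appear by eye to stand where they were. I did not measure their positions.
- **Disagreement:** my first fit of the stand was off by up to about 2.5 px at the base-plate corners, but the contacts came at the expected heights.

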